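# Turn the warming plate up four clicks and start it

### The arm

A 7-joint arm with a two-finger parallel gripper is mounted at the origin on a cart in front of the work surface, level with it; the furniture and walls round the work are solid. World frame = base frame: x ahead of the robot, y to its left, z up, the work surface at z = 0. Lengths are in m, angles in rad, forces in N, time in s.
With the tool pointing down it reaches from about 0.4 to 0.925 m from the base axis. Payload 5.6 kg.
Tool frame: the origin (TCP) lies where the fingers leave the gripper's body, on its centre line; the fingertips stand 73 mm ahead of it and the grasp point (between the pads) lies 54 mm ahead of it; z points along the fingers, y is the line along which they close (so a half turn about z gives the same grasp; the last joint's range is limited). The gripper opens to 85 mm and grips with 20 to 120 N. Pads are 22 mm wide; open, the fingers measure 114 mm over their backs; the gripper's body (76 mm by 85 mm) begins 54 mm behind the grasp point. The pads swing forward as they close: fully open they stand 13 mm farther back than shut.
Start: joints at [-1.37, 0.468, -0.012, 1.603, 0.006, 1.071, -0.056], TCP at [0.157, 0.631, 0.304] pointing down, gripper open.
Joint ranges: [-2.53, 2.53], [-0.31, 2.02], [-1.57, 1.55], [0.28, 2.44], [-1.29, 4.43], [0.15, 1.84], [-2.92, 2.92]. Speed limits (rad/s): [2.57, 2.57, 3.14, 3.14, 3.14, 3.14, 3.14].

### API

Orientations are given as a unit quaternion [x, y, z, w].
In Python, from rig import r gives the robot as it stands.
- The arm moves only by the shell command python3 -m crank 'ROWS' [FORCE]. ROWS is a JSON object whose one key "plan" holds a list of rows, each a list of 7 numbers: the shift along the tool's x, y, z in mm, then the turn, a rotation vector about the tool's x, y, z in rad, then the opening, from 0 (shut) to 1 (fully open). A call has 1 to 5 rows; each row shifts and turns the commanded pose from where the row before left it, along the tool's axes as they then stand; what a row does not reach is not made up. A row lasts 1/12 s, in which the tool goes at most 41.7 mm and 7.16 degrees, less where a joint would pass 70% of its speed; a pose out of reach is approached as far as the arm can. A call with a gripper value outside its range is refused whole. The fingers move at their own pace and stop on an object; FORCE is the grip in N (left out, the last holds). Time passes only in rows, so rows that do not move let the fingers close. It gives the time, the measured TCP pose, the force, the opening and the grip force at its end, in the units of the state.
- r.read_state(): the state, without advancing time (a new reading comes with each control period).
- r.snapshot(name): name is "side" or "top" or "wrist"; returns the picture (400x640x3 uint8, red, green, blue); there is no depth.
- r.camera_params(name): a dict with "fx", "fy", "cx", "cy" (pixels), "k1" (the pictures are not rectified: a ray, as slopes to the right and down, at radius r is drawn at 1 + k1 r^2 times it, then the intrinsics apply), "rvec" (rotation vector, rad) and "tvec" (3), from world to camera coordinates, as OpenCV has them. Camera axes: x right, y down, z forward; pixel columns grow to the right and rows downward; lengths in m; the calibration is good to about 2 mm. A picture is of the moment at which its call begins: read the wrist's pose just before it. camera_params takes no time and is no camera call; for the wrist camera it gives the pose at the moment of the call.
- r.hand_in(): hands the job in; it is judged then, once.
The state is a dict: "clock": time; "qpos": joint angles; "qvel": joint speeds; "joint_efforts": joint torques, N m; "ee_pos": TCP position; "ee_rot": TCP orientation; "wrist_force": force on the tool from outside, world axes, zero at the start; "moment": the same for the moment, N m; "width": opening from 0.0 (shut) to 1.0 (fully open); "grasp_force": force on a finger pad.
Only numpy, scipy, OpenCV 4.12 (cv2) and the standard library are available. Lean on these libraries where they do the work, as an engineer would, in place of code of your own. Each camera call takes 0.05 s, during which the arm holds its last target. There are 200 camera calls.

### The job

The cakes on the warming plate need more heat: with a fingertip, push the dial's black bar round clockwise (seen from above) by exactly four clicks from where it now stands, then press the green start button all the way down and let it go. Only push gently with the fingers, never pinch the bar, and leave the cakes and the other things on the table where they are.

Things in the scene. Friction and masses are not known exactly. Their poses are not given: they have to be found in the camera images.
- warmer: grey table-top warming plate, 300 (x) x 280 (y) x 47 mm, fixed. Origin under its centre on the worktop; x axis from the control ledge (robot's side) to the back, z up. Black control ledge: top at z = 45 mm, x = -143 to -24 mm; behind it a steel plate, top at 49 mm, rim to 53 mm. In its frame the dial's axis is at x -90, y +65 mm, the button's at x -90, y -75 mm; between them only a flush lamp
- dial_axis (a point): point on the dial's upright turning axis, at the top of the bar, 75 mm above the worktop. The dial: a grey disc, radius 37 mm, top 54 mm above the worktop, with a black upright bar across its middle, 70 mm long, 10 mm thick, from 54 to 75 mm above the worktop
- dial: disc and bar together; origin on the axis at the foot of the disc, y axis towards the pointer end. Pushing the -x flank of the pointer half or the +x flank of the tail half turns it clockwise. A sprung roller holds it: pushed 25 mm from the axis it resists with 3 to 5 N until half way (10 degrees), then jumps on by itself to the next place with a click and stays, either way round
- pointer_end (a point): top edge of the bar's pointer end, 35 mm from the axis; this half has a white line on top. It points to ten ticks (white, then orange) on the far side, which mark the resting places, 20 degrees apart: the first with this end to the warmer's +y (left), the last 180 degrees clockwise; a stop just past each. The dial starts in one of the first four
- tail_end (a point): the bar's other end, all black, 35 mm from the axis, across from the pointer end; at the start it lies at the right (warmer's -y) or near side of the dial. Clockwise turning carries it from the right over the near side to the left, 12 mm along its arc per click
- start_top (a point): centre of the top of the green push button, 30 mm across, standing up in a steel collar on the ledge, top 60 mm above the worktop, 140 mm to the right of the dial
- start (a joint): travel of the green button: 0 up, 0.006 m fully down; it springs back; fully down takes 5 N
- cake_1: oval foil dish with a golden cake, about 59 x 106 x 28 mm, standing loose on the warmer's steel plate, long side along the warmer's x; origin under its centre. To be left alone
- cake_2: oval foil dish with a golden cake, about 59 x 106 x 28 mm, standing loose on the warmer's steel plate, long side along the warmer's x; origin under its centre. To be left alone
- cake_3: oval foil dish with a golden cake, about 59 x 106 x 28 mm, standing loose on the warmer's steel plate, long side along the warmer's x; origin under its centre. To be left alone
- sugar: grey metal sugar shaker, 68 mm across, 106 mm high; origin under its centre. To be left alone
- tape: roll of beige masking tape lying flat, 97 mm across, 25 mm high; origin under its centre. To be left alone
- jar: spice jar with a red cap, 45 mm across, 106 mm high; origin under its centre. To be left alone
- cup: grey metal measuring cup with a handle, 72 x 99 x 57 mm; origin under its centre. To be left alone

How it is judged:
By the outcome, as a careful person would: the job done as asked, in the order asked, and still so for the second after the job is handed in, with the robot touching nothing.
It also fails if it takes over 56 s, if anything falls off the work surface, if the arm or the gripper's body presses on something with over 40 N, if the wrist force passes 120 N, or if a joint passes its speed limit or range.

## Working session

There is one attempt and no reset: what is moved stays moved. The work goes in short steps, Python scripts to look and compute and a shell command to move; the robot and the scene stay as the last step left them, time stands still between calls to the robot, and variables do not carry over. Pictures are saved under pics/ and viewed, at most 10 in all, crops included, and the job is handed in when it is done.

```bash
ls; mkdir -p pics
python3 - <<'E'
from rig import r
import cv2,numpy as np
s=r.read_state();print({k:np.round(v,4) for k,v in s.items()})
for n in("top","side"):
    im=r.snapshot(n);cv2.imwrite(f"pics/{n}0.png",im[:,:,::-1])
    print(n,r.camera_params(n))
E
```

```text
pics
{'clock': np.float64(0.0), 'qpos': array([-1.37  ,  0.4684, -0.0116,  1.6037,  0.006 ,  1.0714, -0.0563]), 'qvel': array([ 0.0003, -0.0013, -0.0025, -0.0007, -0.0011,  0.0001, -0.0022]), 'joint_efforts': array([-6.00000e-04, -5.32403e+01,  2.15000e-02, -2.51308e+01,
        1.15000e-02,  8.10000e-03,  0.00000e+00]), 'ee_pos': array([0.1569, 0.6303, 0.3029]), 'ee_rot': array([ 1.216e-01,  9.926e-01, -9.000e-04, -0.000e+00]), 'wrist_force': array([ 0.4124, -0.1257, -0.3422]), 'moment': array([0.0271, 0.0022, 0.0409]), 'grasp_force': np.float64(0.0), 'width': np.float64(0.9998)}
top {'fx': 405.21695414342946, 'fy': 405.21695414342946, 'cx': 324.8362048860231, 'cy': 196.23773146359372, 'k1': -0.07833003345812278, 'rvec': array([ 2.13051585, -2.1746278 ,  0.17672497]), 'tvec': array([-0.00815108,  0.56678284,  1.21531845])}
side {'fx': 483.64284992983227, 'fy': 483.64284992983227, 'cx': 310.9040104040755, 'cy': 188.91970110085347, 'k1': -0.07053199366486966, 'rvec': array([ 2.05084492, -0.08319213,  0.08090582]), 'tvec': array([-0.58841514,  0.09473419,  1.22786961])}
```

View pics/top0.png

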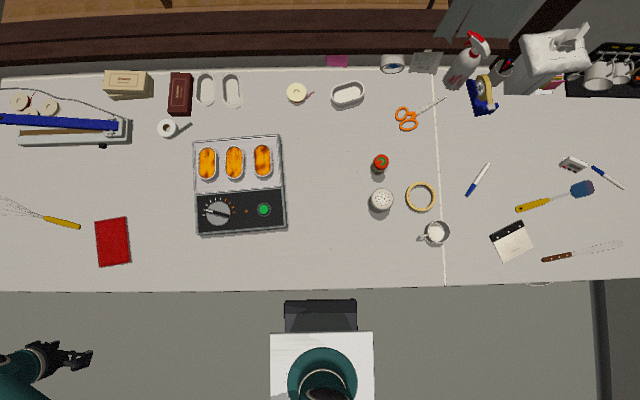

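View pics/side0.png

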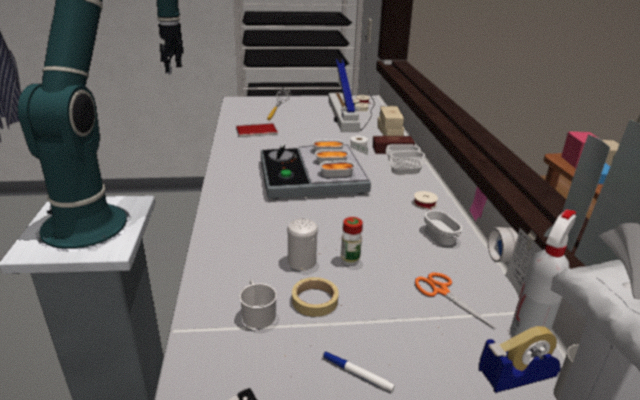

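The top view shows the warmer at about (195–285, 137–235), with the dial near (218, 212), its bar running roughly left to right, and the green button at (264, 210). The side view shows the button at (286, 174) and the dial at (283, 155).

```bash
cat > h.py <<'E'
from rig import r
import cv2,numpy as np
from scipy.spatial.transform import Rotation as R
def rays(cp,px):
    K=np.array([[cp["fx"],0,cp["cx"]],[0,cp["fy"],cp["cy"]],[0,0,1]])
    u=cv2.undistortPoints(np.float64(px).reshape(-1,1,2),K,np.array([cp["k1"],0,0,0,0.]))[:,0]
    M=R.from_rotvec(cp["rvec"]).as_matrix()
    return -M.T@cp["tvec"], np.c_[u,np.ones(len(u))]@M
def plane(cp,px,z):
    c,d=rays(cp,px); return c+d*((z-c[2])/d[:,2])[:,None]
def proj(cp,P):
    K=np.array([[cp["fx"],0,cp["cx"]],[0,cp["fy"],cp["cy"]],[0,0,1]])
    return cv2.projectPoints(np.float64(P).reshape(-1,1,3),cp["rvec"],cp["tvec"],K,np.array([cp["k1"],0,0,0,0.]))[0][:,0]
def tri(views):
    A=np.zeros((3,3));b=np.zeros(3)
    for cp,px in views:
        c,d=rays(cp,[px]);d=d[0]/np.linalg.norm(d[0]);Q=np.eye(3)-np.outer(d,d);A+=Q;b+=Q@c
    return np.linalg.solve(A,b)
def green(im):
    h=cv2.cvtColor(im,cv2.COLOR_RGB2HSV)
    m=cv2.inRange(h,(45,120,60),(85,255,255))
    n,l,st,c=cv2.connectedComponentsWithStats(m); 
    return m,st,c
E
python3 - <<'E'
from h import *
v=[]
for n,z in(("top",(264,210)),("side",(286,174))):
    im=cv2.imread(f"pics/{n}0.png")[:,:,::-1].copy();m,st,c=green(im);cp=r.camera_params(n)
    i=min(range(1,len(c)),key=lambda i:np.hypot(*(c[i]-z)));print(n,c[i],st[i],plane(cp,[c[i]],.06));v.append((cp,c[i]))
print("tri",tri(v))
cp=r.camera_params("top");print("dial",plane(cp,[(218,212)],.054),"corners",plane(cp,[(199,234),(287,228),(280,136),(193,142)],.047))
cp=r.camera_params("wrist");s=r.read_state()
Rw=R.from_rotvec(cp["rvec"]);c=-Rw.as_matrix().T@cp["tvec"];T=R.from_quat(s["ee_rot"])
print("cam in tool",T.inv().apply(c-s["ee_pos"]),T.inv().as_matrix()@Rw.inv().as_matrix(),T.as_matrix())
E
```

```text
top [263.4625 208.7875] [259 204  10  10  80] [[0.52884365 0.16808792 0.06      ]]
side [285.71428571 172.49206349] [281 169  10   8  63] [[0.53239954 0.16433254 0.06      ]]
tri [0.53086155 0.16842973 0.057813  ]
dial [[0.52228982 0.30834851 0.054     ]] corners [[0.4564577  0.36769243 0.047     ]
 [0.46995307 0.09797167 0.047     ]
 [0.76103544 0.11796076 0.047     ]
 [0.74749638 0.39422214 0.047     ]]
cam in tool [ 0.08341989  0.00019817 -0.06940053] [[-5.10618329e-04 -9.46520848e-01 -3.22642253e-01]
 [ 9.99999675e-01 -2.82171702e-04 -7.54819811e-04]
 [ 6.23412174e-04 -3.22642534e-01  9.46520685e-01]] [[-9.70404534e-01  2.41484908e-01 -2.82021577e-04]
 [ 2.41485041e-01  9.70403149e-01 -1.64397870e-03]
 [-1.23321419e-04 -1.66342838e-03 -9.99998609e-01]]
```

```bash
python3 -m crank '{"plan":[[0,0,0,0,0,-0.1,0],[0,0,0,0,0,-0.1,0],[0,0,0,0,0,-0.097,0],[-21.7,-25.5,0,0,0,0,0],[-21.7,-25.5,0,0,0,0,0]]}' 20
python3 -m crank '{"plan":[[-21.7,-25.5,0,0,0,0,0],[-21.7,-25.5,0,0,0,0,0],[-21.7,-25.5,0,0,0,0,0],[-21.7,-25.5,0,0,0,0,0],[-21.7,-25.5,0,0,0,0,0]]}'
python3 -m crank '{"plan":[[-21.7,-25.5,0,0,0,0,0],[-21.7,-25.5,0,0,0,0,0],[-21.7,-25.5,0,0,0,0,0],[-21.7,-25.5,0,0,0,0,0],[-21.7,-25.5,0,0,0,0,0]]}'
python3 -m crank '{"plan":[[-21.7,-25.5,0,0,0,0,0],[-21.7,-25.5,0,0,0,0,0],[-21.7,-25.5,0,0,0,0,0],[-21.7,-25.5,0,0,0,0,0],[0,0,0,0,0,0,0]]}'
python3 - <<'E'
from h import *
s=r.read_state();im=r.snapshot("wrist");cv2.imwrite("pics/w1.png",im[:,:,::-1]);cp=r.camera_params("wrist")
print(s["clock"],s["ee_pos"],R.from_quat(s["ee_rot"]).as_matrix(),s["qpos"])
np.save("w1.npy",[cp],allow_pickle=True)
m,st,c=green(im)
for i in range(1,len(c)):
    if st[i][4]>100:print(c[i],st[i],plane(cp,[c[i]],.06))
E
```

```text
clock: 0.52
ee_pos: [0.2013, 0.5823, 0.3029]
ee_rot: [-0.029, 1.0, -0.0, -0.001]
wrist_force: [1.1, -0.3, -0.2]
width: 0.295
grasp_force: 0.0
clock: 0.93
ee_pos: [0.3189, 0.4591, 0.3036]
ee_rot: [-0.027, 1.0, -0.0, -0.0]
wrist_force: [-0.2, 0.9, -0.6]
width: -0.001
grasp_force: 0.0
clock: 1.35
ee_pos: [0.434, 0.3375, 0.3037]
ee_rot: [-0.027, 1.0, -0.0, -0.0]
wrist_force: [0.5, -0.2, 0.9]
width: 0.004
grasp_force: 0.0
clock: 1.77
ee_pos: [0.5298, 0.2347, 0.3037]
ee_rot: [-0.021, 1.0, -0.002, 0.001]
wrist_force: [0.3, -0.8, 1.0]
width: -0.0
grasp_force: 0.0
1.7667 [0.52983613 0.23468211 0.30368095] [[-0.99908061 -0.04279589  0.00253743]
 [-0.04280522  0.99907643 -0.00374126]
 [-0.00237498 -0.00384644 -0.99998978]] [-0.58336156  0.34666316  0.13370204  1.78913829 -0.04826407  1.00854737
  1.18179978]
[263.04472272 169.92665474] [250 157  27  27 559] [[0.52523061 0.17326743 0.06      ]]
```

View pics/w1.png

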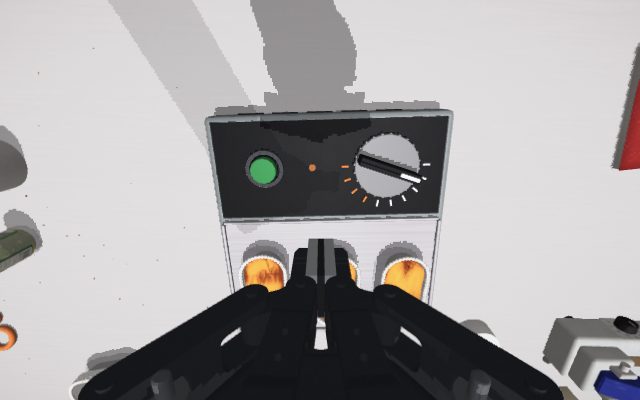

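The wrist view shows the button at (263, 170), the dial centre near (388, 165), the tail end at (360, 157) and the white pointer end at (420, 178). That puts the pointer about 20° past the first tick. I'll measure from two settled wrist positions.

```bash
cat > look.py <<'E'
from h import *
import sys,json
def look(name):
    s=r.read_state();cp=r.camera_params("wrist");im=r.snapshot("wrist");cv2.imwrite(f"pics/{name}.png",im[:,:,::-1])
    json.dump({k:np.array(v).tolist() for k,v in cp.items()},open(name+".json","w"))
    print(round(float(s["clock"]),2),"tcp",np.round(s["ee_pos"],4),"yaw x",np.degrees(np.arctan2(*R.from_quat(s["ee_rot"]).as_matrix()[1::-1,0])).round(2),"tilt",np.round(R.from_quat(s["ee_rot"]).as_matrix()[:2,2],4),"vel",np.abs(s["qvel"]).max().round(4))
    return im,cp
def measure(im,cp,dial0,btn0=None):
    out={}
    if btn0 is not None:
        m,st,c=green(im);i=1+np.argmax(st[1:,4]);out["btn"]=c[i]
    # disc: light grey pixels near the guess; filled hull -> ellipse
    p=proj(cp,[dial0])[0];q=proj(cp,[np.array(dial0)+[0,.042,0]])[0];rad=np.hypot(*(q-p))
    hsv=cv2.cvtColor(im,cv2.COLOR_RGB2HSV);roi=np.zeros(im.shape[:2],np.uint8);cv2.circle(roi,tuple(int(round(v)) for v in p),int(rad),255,-1)
    g=cv2.inRange(hsv,(0,0,95),(180,60,255))&roi
    g=cv2.morphologyEx(g,cv2.MORPH_OPEN,np.ones((5,5),np.uint8))
    pts=cv2.findNonZero(g);hull=cv2.convexHull(pts);e=cv2.fitEllipse(hull);out["disc"]=np.array(e[0]);out["e"]=e
    inner=np.zeros_like(roi);cv2.ellipse(inner,(e[0],(e[1][0]*.97,e[1][1]*.97),e[2]),255,-1)
    v=hsv[:,:,2]
    w=((v>225)&(inner>0)).astype(np.uint8)
    n,l,st,c=cv2.connectedComponentsWithStats(w)
    if n>1:
        i=1+np.argmax(st[1:,4]);out["white"]=c[i];out["wn"]=st[i,4]
    d=((v<70)&(inner>0)).astype(np.uint8);n,l,st,c=cv2.connectedComponentsWithStats(d);i=1+np.argmax(st[1:,4])
    yx=np.argwhere(l==i)[:,::-1];out["bar"]=cv2.minAreaRect(yx.astype(np.float32))
    return out
E
python3 - <<'E'
from look import *
im,cp=look("w2")
o=measure(im,cp,[.525,.308,.054],1);print(o);print(plane(cp,[o["disc"]],.054),plane(cp,[o["btn"]],.06))
E
python3 -m crank '{"plan":[[10,13,18,0,0,0,0],[10,13,18,0,0,0,0],[10,13,18,0,0,0,0],[10,13,18,0,0,0,0],[0,0,0,0,0,0,0]]}'
python3 -m crank '{"plan":[[0,0,0,0,0,0,0],[0,0,0,0,0,0,0],[0,0,0,0,0,0,0]]}' >/dev/null
python3 - <<'E'
from look import *
im,cp=look("w3")
o=measure(im,cp,[.525,.308,.054],1);print(o);print(plane(cp,[o["disc"]],.054),plane(cp,[o["btn"]],.06))
cv2.imwrite("pics/w3c.png",cv2.resize(im[40:300,100:600,::-1],None,fx=1.6,fy=1.6))
E
```

```text
1.82 tcp [0.5276 0.2378 0.3035] yaw x -177.37 tilt [ 0.0005 -0.0019] vel 0.0652
{'btn': array([259.95315315, 172.07207207]), 'disc': array([382.78701782, 168.57049561]), 'e': ((382.7870178222656, 168.57049560546875), (61.065242767333984, 65.45720672607422), 70.9854736328125), 'white': array([403.89361702, 179.42553191]), 'wn': np.int32(47), 'bar': ((382.9851379394531, 170.48495483398438), (61.028968811035156, 11.380208015441895), 18.778032302856445)}
[[0.51897918 0.30742361 0.054     ]] [[0.52785002 0.16977416 0.06      ]]
clock: 2.28
ee_pos: [0.4771, 0.2951, 0.2283]
ee_rot: [-0.03, 1.0, -0.001, -0.004]
wrist_force: [-1.7, 0.4, -0.3]
width: 0.001
grasp_force: 0.0
2.53 tcp [0.4836 0.2914 0.2331] yaw x -177.0 tilt [0.002  0.0009] vel 0.0096
{'btn': array([188.84080189, 231.73466981]), 'disc': array([336.41622925, 234.32806396]), 'e': ((336.4162292480469, 234.32806396484375), (77.49170684814453, 86.72948455810547), 6.910167694091797), 'white': array([360.30851064, 247.25531915]), 'wn': np.int32(94), 'bar': ((332.260498046875, 249.4624786376953), (76.07159423828125, 52.24876403808594), 15.610989570617676)}
[[0.52467315 0.3089567  0.054     ]] [[0.52616422 0.17142362 0.06      ]]
```

View pics/w3c.png

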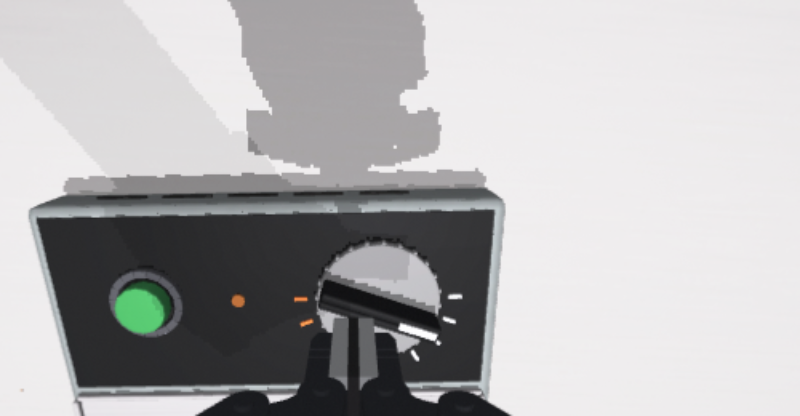

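The crop shows the bar with the white end pointing at the second tick (450, 320) and the tail at about (322, 295). The fingers hide part of the disc, so I'll move 50 mm farther out and measure again unobstructed.

```bash
python3 -m crank '{"plan":[[-15,-10,0,0,0,0,0],[-15,-10,0,0,0,0,0],[-15,-10,0,0,0,0,0],[-10,-10,0,0,0,0,0],[0,0,0,0,0,0,0]]}' >/dev/null
python3 -m crank '{"plan":[[0,0,0,0,0,0,0],[0,0,0,0,0,0,0],[0,0,0,0,0,0,0],[0,0,0,0,0,0,0]]}' >/dev/null
python3 - <<'E'
from look import *
im,cp=look("w4")
o=measure(im,cp,[.525,.308,.054],1);print(o);print("disc",plane(cp,[o["disc"]],.054),"btn",plane(cp,[o["btn"]],.06))
cp2={k:np.array(v) for k,v in json.load(open("w2.json")).items()};im2=cv2.imread("pics/w2.png")[:,:,::-1].copy()
cp3={k:np.array(v) for k,v in json.load(open("w3.json")).items()};im3=cv2.imread("pics/w3.png")[:,:,::-1].copy()
o2=measure(im2,cp2,[.525,.308,.054],1);o3=measure(im3,cp3,[.525,.308,.054],1)
print("btn tri",tri([(cp,o["btn"]),(cp2,o2["btn"]),(cp3,o3["btn"])]),"disc tri",tri([(cp,o["disc"]),(cp2,o2["disc"])]))
print("white tri",tri([(cp,o["white"]),(cp2,o2["white"]),(cp3,o3["white"])]),plane(cp,[o["white"]],.075))
p=proj(cp,[[.525,.308,.054]])[0].astype(int);print(p)
c=im[p[1]-70:p[1]+70,p[0]-90:p[0]+90,::-1];cv2.imwrite("pics/w4c.png",cv2.resize(c,None,fx=4,fy=4,interpolation=cv2.INTER_CUBIC));print("crop org",p-[90,70])
E
```

```text
3.33 tcp [0.5388 0.2555 0.232 ] yaw x -176.87 tilt [-0.0004  0.0004] vel 0.0032
{'btn': array([223.02      , 178.16421053]), 'disc': array([381.3762207 , 175.41693115]), 'e': ((381.376220703125, 175.41693115234375), (77.52216339111328, 87.02497100830078), 96.95838928222656), 'white': array([409.10679612, 190.51456311]), 'wn': np.int32(103), 'bar': ((379.926513671875, 186.87200927734375), (81.66453552246094, 37.67526626586914), 15.124006271362305)}
disc [[0.51910191 0.30851496 0.054     ]] btn [[0.52744838 0.17049711 0.06      ]]
btn tri [0.52939237 0.16846033 0.05380915] disc tri [0.51695121 0.30600913 0.06251125]
white tri [0.52568993 0.32825888 0.07382943] [[0.52525296 0.32804184 0.075     ]]
[379 181]
crop org [289 111]
```

View pics/w4c.png

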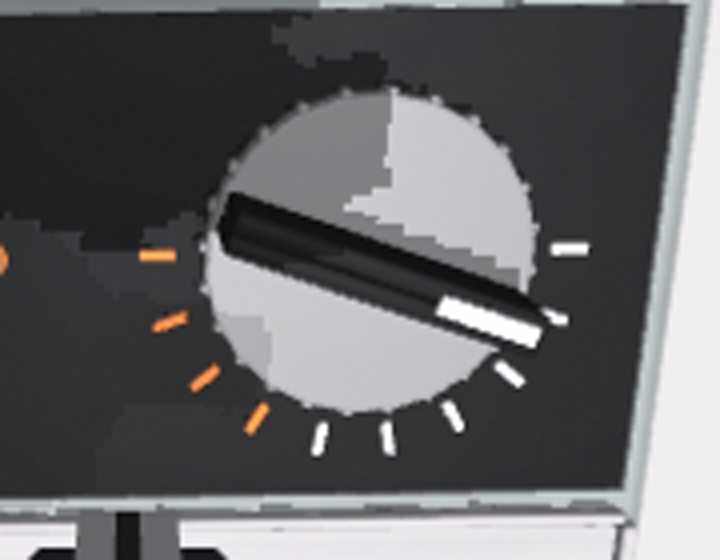

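The crop shows a clear bar. The white line runs from (440, 305) to (540, 338), the tail end is near (228, 235), and the first and last ticks are at (570, 249) and (157, 256). The white end is over the second tick.

Run:
```python
from h import *
import json
cp={k:np.array(v) for k,v in json.load(open("w4.json")).items()}
f=lambda L,z:plane(cp,np.array(L)/4+[289,111],z)
t=f([(570,249),(157,256)],.045);d=t[0]-t[1];print("ticks",t,"yaw",np.degrees(np.arctan2(-d[0],d[1])),"mid",t.mean(0))
w=f([(440,305),(540,338),(233,243)],.075);d=w[1]-w[0];print("white",w,"dir from +y cw",np.degrees(np.arctan2(d[0],d[1])));d=w[1]-w[2];print(np.degrees(np.arctan2(d[0],d[1])),np.linalg.norm(d),"mid",(w[1]+w[2])/2)
e=f([(205,250),(535,250),(370,88),(370,412)],.054);print("disc",e,(e[0]+e[1])/2,(e[2]+e[3])/2)
```

```text
ticks [[0.51686783 0.35616689 0.045     ]
 [0.52366638 0.26195715 0.045     ]] yaw 4.127533183264912 mid [0.5202671  0.30906202 0.045     ]
white [[0.52290708 0.319322   0.075     ]
 [0.52889567 0.34104638 0.075     ]
 [0.51217588 0.27581714 0.075     ]] dir from +y cw 15.411514214007244
14.37673412350031 0.06733799229988702 mid [0.52053577 0.30843176 0.075     ]
disc [[0.51933921 0.27206501 0.054     ]
 [0.51536759 0.3447972  0.054     ]
 [0.48232001 0.30412497 0.054     ]
 [0.55579732 0.31312937 0.054     ]] [0.5173534 0.3084311 0.054    ] [0.51905866 0.30862717 0.054     ]
```

```bash
python3 -m crank '{"plan":[[0,0,0,0,0,0.084,0],[0,0,0,0,0,0.084,0],[0,0,0,0,0,0.084,0],[0,0,0,0,0,0.084,0],[4.5,11,15,0,0,0,0]]}' >/dev/null
python3 -m crank '{"plan":[[4.5,11,15,0,0,0,0],[0,0,15,0,0,0,0],[0,0,10,0,0,0,0],[0,0,0,0,0,0,0],[0,0,0,0,0,0,0]]}'
cat > st.py <<'E'
from h import *
import sys
A=np.array([.520,.3085])
s=r.read_state();T=R.from_quat(s["ee_rot"]).as_matrix();e=s["ee_pos"]
tip=e+.073*T[:,2]
print("t",round(float(s["clock"]),2),"tip",tip.round(4),"xdir",np.degrees(np.arctan2(T[1,0],T[0,0])).round(1),"axis in tool mm",(T.T@np.r_[A-tip[:2],0]*1e3).round(1),"F",np.round(s["wrist_force"],1),"M",np.round(s["moment"],2))
E
python3 st.py
```

```text
clock: 4.22
ee_pos: [0.537, 0.2778, 0.1766]
ee_rot: [0.141, 0.99, -0.0, -0.0]
wrist_force: [-0.0, 0.1, 0.4]
width: 0.001
grasp_force: 0.0
t 4.22 tip [0.537  0.2778 0.1036] xdir 163.8 axis in tool mm [24.9 24.8 -0. ] F [-0.   0.1  0.4] M [-0.04 -0.01  0.02]
```

```bash
python3 -m crank '{"plan":[[0,0,10,0,0,0,0],[0,0,10,0,0,0,0],[0,0,0,0,0,0,0],[0,0,0,0,0,0,0]]}' >/dev/null
python3 st.py
python3 - <<'E'
from look import *
im,cp=look("w5");cv2.imwrite("pics/w5c.png",cv2.resize(im[180:380,220:460,::-1],None,fx=3,fy=3,interpolation=cv2.INTER_CUBIC))
E
```

```text
t 4.55 tip [0.5368 0.2778 0.0832] xdir 163.8 axis in tool mm [24.7 24.8 -0. ] F [-0.   0.7 -0.2] M [0.01 0.01 0.05]
4.55 tcp [0.5369 0.2778 0.1562] yaw x 163.77 tilt [-0.0011 -0.0007] vel 0.0133
```

View pics/w5c.png

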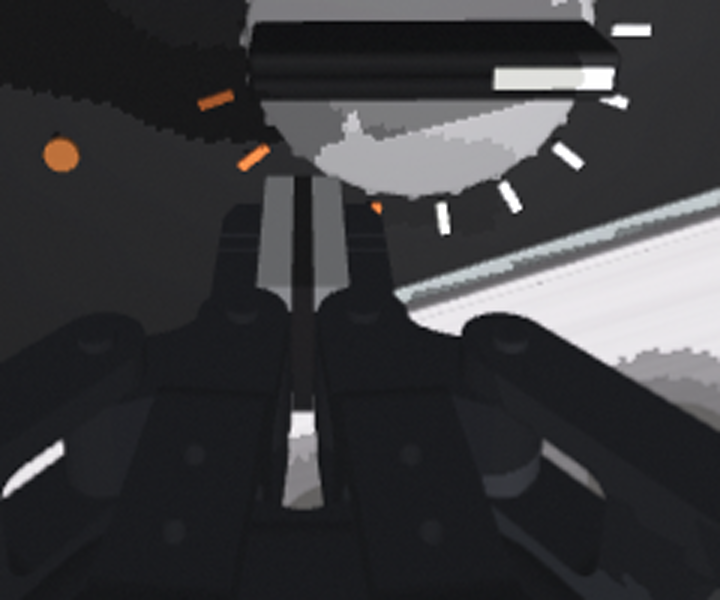

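The fingertip, at (265–340, 177) in the crop, lies clear on the far side of the tail half. The bar at (250–615, 60) is parallel to the tool's y axis. I'll go down now and push in until it touches.

```bash
python3 -m crank '{"plan":[[0,0,8,0,0,0,0],[0,0,8,0,0,0,0],[0,0,6.5,0,0,0,0],[0,0,0,0,0,0,0],[0,0,0,0,0,0,0]]}' >/dev/null
python3 st.py; python3 -m crank '{"plan":[[2,0,0,0,0,0,0],[2,0,0,0,0,0,0],[2,0,0,0,0,0,0],[0,0,0,0,0,0,0]]}'>/dev/null;python3 st.py
python3 -m crank '{"plan":[[1,0,0,0,0,0,0],[1,0,0,0,0,0,0],[0,0,0,0,0,0,0],[0,0,0,0,0,0,0]]}'>/dev/null;python3 st.py
```

```text
t 5.02 tip [0.5367 0.2779 0.0606] xdir 163.8 axis in tool mm [24.6 24.7 -0. ] F [1.1 0.3 0.2] M [-0.    0.02 -0.1 ]
t 5.35 tip [0.5309 0.2803 0.0617] xdir 163.8 axis in tool mm [18.4 24.   0. ] F [-0.1 -0.1 -0. ] M [-0.02  0.01  0.01]
t 5.68 tip [0.5295 0.2805 0.0614] xdir 163.8 axis in tool mm [16.9 24.3  0. ] F [0.5 0.4 0.5] M [-0.04 -0.02 -0.02]
```

```bash
for i in 1 2 3; do python3 -m crank '{"plan":[[1,0,0,0,0,0,0],[0,0,0,0,0,0,0],[0,0,0,0,0,0,0]]}'>/dev/null;python3 st.py; done
```

```text
t 5.93 tip [0.5286 0.2807 0.0614] xdir 163.8 axis in tool mm [16.  24.3 -0. ] F [0.5 0.5 1.1] M [-0.04 -0.02 -0.01]
t 6.18 tip [0.5284 0.2807 0.0615] xdir 163.8 axis in tool mm [15.8 24.4 -0. ] F [ 2.8 -0.7 -1.4] M [-0.21 -0.7  -0.02]
t 6.43 tip [0.5274 0.2808 0.0615] xdir 163.8 axis in tool mm [14.9 24.5 -0. ] F [ 4.6 -1.4 -1.3] M [-0.4  -0.95  0.  ]
```

```bash
for i in 1 2 3; do python3 -m crank '{"plan":[[1.22,-0.75,0,0,0,0.05,0],[1.22,-0.75,0,0,0,0.05,0],[1.22,-0.75,0,0,0,0.05,0],[1.22,-0.75,0,0,0,0.05,0],[0,0,0,0,0,0,0]]}'>/dev/null;python3 st.py; done
```

```text
t 6.85 tip [0.5201 0.2805 0.0613] xdir 152.3 axis in tool mm [13.1 24.8 -0. ] F [ 1.2 -0.   0.6] M [-0.11 -0.24  0.03]
t 7.27 tip [0.5152 0.2804 0.0614] xdir 140.9 axis in tool mm [14.  24.9  0. ] F [ 1.3 -0.  -0.2] M [-0.04 -0.33 -0.01]
t 7.68 tip [0.5091 0.2815 0.0613] xdir 129.5 axis in tool mm [13.9 25.6 -0. ] F [ 1.5 -1.8 -0. ] M [-0.25 -0.4   0.  ]
```

```bash
for i in 1 2; do python3 -m crank '{"plan":[[1.24,-0.72,0,0,0,0.05,0],[1.24,-0.72,0,0,0,0.05,0],[1.24,-0.72,0,0,0,0.05,0],[1.24,-0.72,0,0,0,0.05,0],[0,0,0,0,0,0,0]]}'>/dev/null;python3 st.py; done
python3 - <<'E'
from look import *
im,cp=look("w6");cv2.imwrite("pics/w6c.png",cv2.resize(im[120:370,180:500,::-1],None,fx=2.4,fy=2.4,interpolation=cv2.INTER_CUBIC))
E
```

```text
t 8.1 tip [0.5037 0.284  0.0612] xdir 118.1 axis in tool mm [13.9 25.9 -0. ] F [-0.5 -0.2  0.2] M [-0.07 -0.01 -0.01]
t 8.52 tip [0.4994 0.2868 0.0613] xdir 106.6 axis in tool mm [14.9 25.9 -0. ] F [ 1.9 -2.   0.2] M [-0.58 -0.25  0.  ]
8.52 tcp [0.4995 0.2869 0.1343] yaw x 106.63 tilt [-0.0009 -0.0008] vel 0.0534
```

View pics/w6c.png

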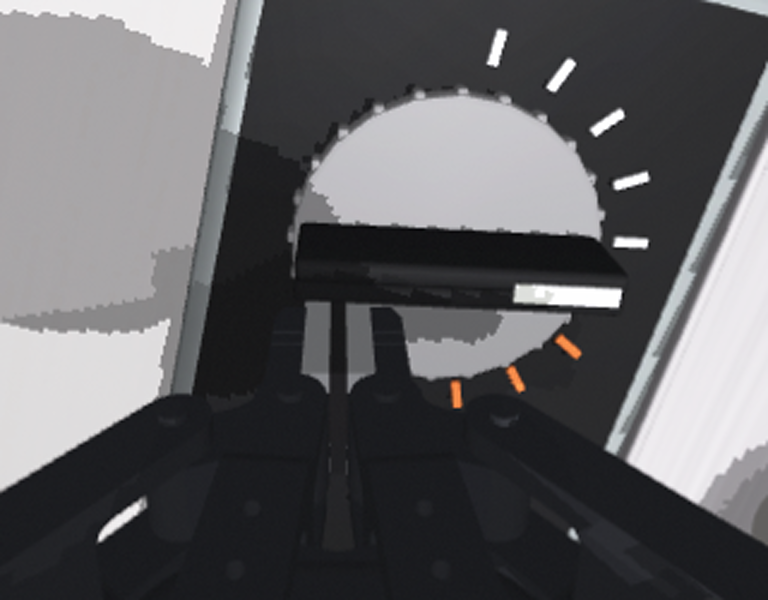

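The bar has turned about 60° (three clicks). The tool has turned 57° and the finger is just touching the tail flank. One more click to go.

```bash
python3 -m crank '{"plan":[[1.24,-0.72,0,0,0,0.05,0],[1.24,-0.72,0,0,0,0.05,0],[1.24,-0.72,0,0,0,0.05,0],[0,0,0,0,0,0,0]]}'>/dev/null;python3 st.py
python3 -m crank '{"plan":[[1.24,-0.72,0,0,0,0.05,0],[0,0,0,0,0,0,0],[0,0,0,0,0,0,0]]}'>/dev/null;python3 st.py
python3 - <<'E'
from look import *
im,cp=look("w7");cv2.imwrite("pics/w7c.png",cv2.resize(im[120:370,180:500,::-1],None,fx=2.4,fy=2.4,interpolation=cv2.INTER_CUBIC))
E
```

```text
t 8.9 tip [0.4963 0.2904 0.0612] xdir 98.0 axis in tool mm [14.6 26.  -0. ] F [-0.4  0.2  0.8] M [-0.14 -0.09  0.01]
t 9.15 tip [0.4955 0.2922 0.0613] xdir 95.3 axis in tool mm [14.  25.9 -0. ] F [-1.   0.2  0.2] M [-0.02  0.01  0.  ]
9.15 tcp [0.4955 0.2921 0.1343] yaw x 95.29 tilt [-0.0008  0.0006] vel 0.0062
```

View pics/w7c.png

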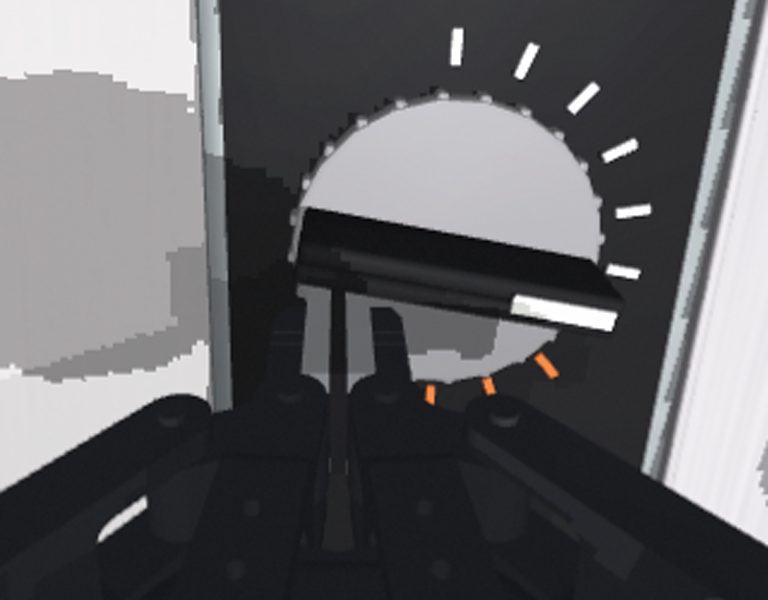

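The bar now sits about 12° ahead of the tool, which has turned 68.5°, so the dial is at about 80° (four clicks), with the white end over the sixth tick. I'll back off, lift and verify.

```bash
python3 -m crank '{"plan":[[-4,0,0,0,0,0,0],[-5,0,0,0,0,0,0],[0,0,-15,0,0,0,0],[-10,0,-30,0,0,0,0],[-15,0,-30,0,0,0,0]]}'>/dev/null
python3 -m crank '{"plan":[[-15,0,-25,0,0,0,0],[-15,0,0,0,0,0,0],[0,0,0,0,0,0,0],[0,0,0,0,0,0,0],[0,0,0,0,0,0,0]]}'>/dev/null;python3 st.py
python3 - <<'E'
from look import *
im,cp=look("w8");p=proj(cp,[[.52,.3085,.06],[.528,.1695,.06]]);print(p)
x,y=p[0].astype(int);x0,y0=max(x-90,0),max(y-70,0);print(x0,y0);cv2.imwrite("pics/w8c.png",cv2.resize(im[y0:y0+140,x0:x0+180,::-1],None,fx=4,fy=4,interpolation=cv2.INTER_CUBIC))
m,st,c=green(im)
for i in range(1,len(c)):
    if st[i][4]>100:print("btn",c[i],st[i],plane(cp,[c[i]],.06))
E
```

```text
t 10.03 tip [0.5008 0.228  0.1604] xdir 95.1 axis in tool mm [78.5 26.3 -0.1] F [ 0.3  0.3 -0.3] M [ 0.03 -0.   -0.01]
10.03 tcp [0.5009 0.2281 0.2334] yaw x 95.08 tilt [-0.0018 -0.0004] vel 0.0135
[[353.8319896  102.13378457]
 [343.95011951 254.92624205]]
263 32
btn [349.13394919 249.22632794] [334 237  27  30 433] [[0.5321946  0.17605353 0.06      ]]
```

View pics/w8c.png

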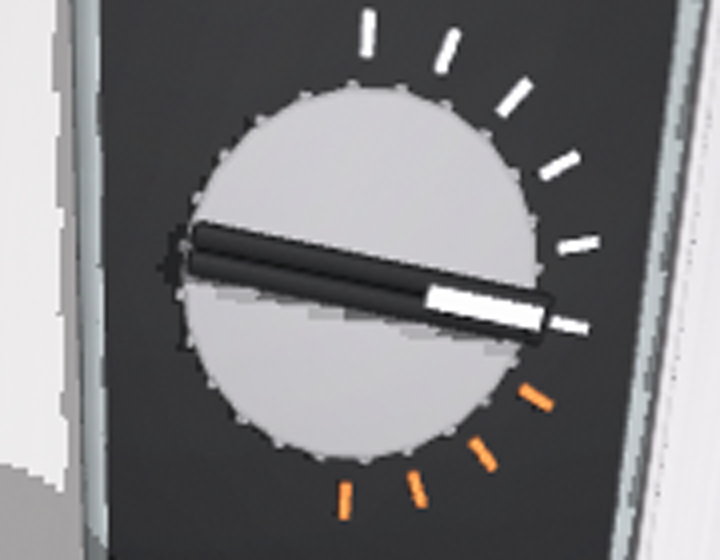

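The pointer now sits exactly on the sixth tick, at (570, 325) in the crop. It started on the second, so that is four clicks. Next, the button.

```bash
python3 -m crank '{"plan":[[-20,7,0,0,0,0,0],[-20,7,0,0,0,0,0],[-20.5,8,0,0,0,0,0],[0,0,25,0,0,0,0],[0,0,25,0,0,0,0]]}'>/dev/null
python3 -m crank '{"plan":[[0,0,25,0,0,0,0],[0,0,12,0,0,0,0],[0,0,0,0,0,0,0],[0,0,0,0,0,0,0]]}'>/dev/null;python3 st.py
python3 -m crank '{"plan":[[0,0,2,0,0,0,0],[0,0,2,0,0,0,0],[0,0,2,0,0,0,0],[0,0,2,0,0,0,0],[0,0,0,0,0,0,0]]}'>/dev/null;python3 st.py
```

```text
t 10.83 tip [0.5285 0.1695 0.0738] xdir 95.1 axis in tool mm [ 1.392e+02  3.800e+00 -1.000e-01] F [ 0.4 -0.1  0.3] M [-0.01 -0.05 -0.02]
t 11.25 tip [0.5288 0.1695 0.0665] xdir 95.0 axis in tool mm [139.3   3.4   0. ] F [ 0.  -0.   0.1] M [ 0.02 -0.03  0.03]
```

```bash
for i in 1 2; do python3 -m crank '{"plan":[[0,0,2,0,0,0,0],[0,0,2,0,0,0,0],[0,0,0,0,0,0,0],[0,0,0,0,0,0,0]]}'>/dev/null;python3 st.py; done
for i in 1 2 3 4 ; do python3 -m crank '{"plan":[[0,0,1,0,0,0,0],[0,0,0,0,0,0,0],[0,0,0,0,0,0,0]]}'>/dev/null;python3 st.py; done
```

```text
t 11.58 tip [0.5288 0.1693 0.0623] xdir 95.0 axis in tool mm [139.5   3.5  -0. ] F [ 0.4 -0.3 -0. ] M [ 0.02  0.04 -0.01]
t 11.92 tip [0.529  0.1693 0.0585] xdir 95.0 axis in tool mm [139.4   3.2   0. ] F [0.1 0.5 2.3] M [-0.02 -0.05 -0.02]
t 12.17 tip [0.5291 0.1694 0.0575] xdir 95.0 axis in tool mm [139.4   3.2   0. ] F [-0.2 -0.9  3. ] M [0.03 0.01 0.01]
t 12.42 tip [0.5291 0.1693 0.0565] xdir 95.0 axis in tool mm [139.4   3.2   0. ] F [0.9 0.5 2.5] M [ 0.02 -0.04 -0.03]
t 12.67 tip [0.529  0.1694 0.0555] xdir 95.0 axis in tool mm [139.4   3.2   0. ] F [0.6 0.5 4. ] M [-0.01 -0.11  0.01]
t 12.92 tip [0.529  0.1693 0.0545] xdir 95.0 axis in tool mm [139.4   3.2   0. ] F [1.1 0.3 4.2] M [-0.01 -0.12  0.05]
```

Force is rising with the spring as expected. I'll keep going to the bottom stop, where force should climb sharply, then release.

```bash
for i in 1 2 3; do python3 -m crank '{"plan":[[0,0,0.8,0,0,0,0],[0,0,0,0,0,0,0],[0,0,0,0,0,0,0]]}'>/dev/null;python3 st.py; done
```

```text
t 13.17 tip [0.5291 0.1694 0.0537] xdir 95.0 axis in tool mm [139.4   3.2   0. ] F [-0.1 -0.1  5.4] M [-0.01 -0.15  0.01]
t 13.42 tip [0.5291 0.1694 0.0536] xdir 95.0 axis in tool mm [1.394e+02 3.200e+00 1.000e-01] F [-1.1 -0.5 12.3] M [-0.14  0.37 -0.02]
t 13.67 tip [0.5291 0.1694 0.0535] xdir 95.0 axis in tool mm [139.4   3.1   0.2] F [-4.1 -2.1 17.2] M [-0.29  0.8   0.06]
```

The button has bottomed out: the tip stopped at 53.6 mm and force climbed to 17 N. I'll release, lift clear and take a last check.

```bash
python3 -m crank '{"plan":[[0,0,-3,0,0,0,0],[0,0,-5,0,0,0,0],[0,0,-10,0,0,0,0],[0,0,-25,0,0,0,0],[0,0,-30,0,0,0,0]]}'>/dev/null
python3 -m crank '{"plan":[[-15,0,-30,0,0,0,0],[-20,0,-20,0,0,0,0],[0,0,0,0,0,0,0],[0,0,0,0,0,0,0],[0,0,0,0,0,0,0]]}'>/dev/null;python3 st.py
python3 - <<'E'
from look import *
im,cp=look("w9");cv2.imwrite("pics/w9.png",im[:,:,::-1])
E
```

```text
t 14.5 tip [0.5308 0.135  0.1744] xdir 95.1 axis in tool mm [173.8   4.5   0. ] F [-1.   0.8 -1.3] M [ 0.03  0.03 -0.02]
14.5 tcp [0.531  0.1349 0.2474] yaw x 95.06 tilt [-0.0019  0.0002] vel 0.0221
```

View pics/w9.png

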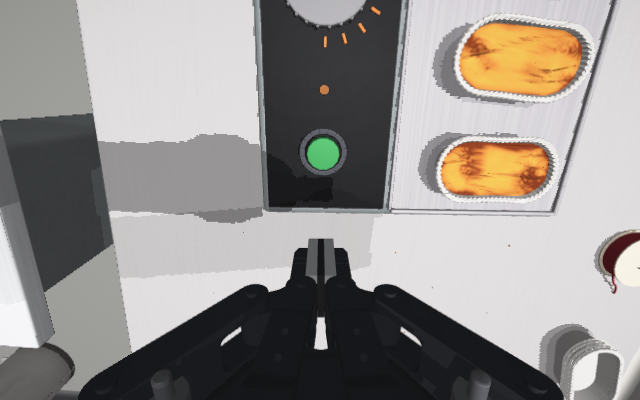

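The button at (323, 153) is back up, the two cakes in view are where they were, and the hand is clear of everything.

```bash
python3 -c "
from rig import r
print(r.hand_in())"
```

```text
the job is handed in; nothing more can be done
None
```

The dial was pushed clockwise four clicks (second tick to sixth), the start button was then pressed fully down and released, and the job was handed in at about 14.5 s; no verdict came back.

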